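# Clamp the mortar cube by running the knob through the L-shaped slot

### The job

Clamp the mortar cube in the holding fixture: with the fingertips push the black knob along the long leg of its L-shaped slot to the corner, so that the ram drives the cube up to the stop block, then push the knob sideways to the very end of the short leg so that the ram is locked. Only push the knob, gently, without gripping it; do not touch the cube, lift nothing, and leave the things standing around where they are.

Things in the scene. Friction and masses are not known exactly. Their poses are not given: they have to be found in the camera images.
- fixture: Holding fixture fixed to the worktop: grey base 248 x 120 x 12 mm (x -118 to 130, y -60 to 60 mm in its frame), origin on its underside, at worktop height; yaw varies. Its +x is the way of the slot's long leg, +y of the short leg. An aluminium cover plate (x -112 to -12, y -55 to 55, top 42 mm above the worktop) has the L-shaped slot, 16 mm wide; side rails of the cube's bed are 24 mm high.
- knob: Black upright knob, 24 mm in diameter, on a 12 mm pin in the slot; origin at the centre of its underside, 44 mm above the worktop; top at 84 mm. The thin 28 mm rim at its foot is decoration. Push its side 50 to 80 mm above the worktop. It cannot come out. Each slide resists with about 2 N of friction and slight damping, no spring. Over 35 N on it counts as gripping or forcing.
- ram (a joint): Travel in m of ram and knob along the fixture's +x: 0 at the rear end of the long leg, 0.060 at the corner (end stop); starts at 0 to 0.018. The ram's jaw plate, 40 mm wide, 48 mm high, has its face at x = 3.5 mm + travel in the fixture's frame, so at the corner it is 41.5 mm from the stop block and leaves the cube just its place.
- pin (a joint): Travel in m of pin and knob along the fixture's +y: 0 in the long leg, 0.030 at the end of the short leg (end stop). The slot lets it move across only when the ram is near the corner (from about 0.057); once in the short leg the ram cannot go back.
- corner (a point): Where the centre of the knob's underside stands at the corner of the slot (fixture frame -30, 0, 44 mm); fixed in the fixture, its axes parallel to the fixture's.
- slot_end (a point): Where the centre of the knob's underside stands at the end of the short leg (fixture frame -30, +30, 44 mm); fixed in the fixture.
- specimen: Hardened grey mortar cube, 40 x 41 x 40 mm, about 0.14 kg, loose on the fixture's bed between the rails; origin at the centre of its underside, 12 mm above the worktop. Starts 15 to 30 mm short of the stop block; touching the block its centre is at x = 85 mm in the fixture's frame.
- sample_tin: Bystander: round aluminium sample tin with lid, 66 mm in diameter, 46 mm high, loose on the worktop; origin at the centre of its underside.
- weighing_bottle: Bystander: small glass weighing bottle with stopper, 43 mm in diameter, 64 mm high, loose on the worktop; origin at the centre of its underside.
- stopwatch: Bystander: flat black stopwatch, 71 x 60 x 19 mm, loose on the worktop; origin at the centre of its underside.
- stop_face (a point): Middle of the lower edge of the stop block's face that looks to the cube (fixture frame 105, 0, 12 mm); the block is dark steel, 60 mm wide, top 54 mm above the worktop.
Mind the look-alikes: they are no part of the job. Leave any red or yellow look-alike of the specimen alone.

How it is judged (in metres and radians):
On the way:
1. the knob has reached the corner of the slot (value of joint ram above 0.056 m), for 0.1 s.
At the end, for the whole second after the job is handed in: The knob rests at the end of the short leg (pin travel over 26 of 30 mm, ram travel over 56 of 60 mm), and the mortar cube stands flat on the bed within 5 mm of the stop block, at rest (value of joint ram above 0.056 m and value of joint pin above 0.026 m and x of specimen in the frame of fixture above 0.08 m and z of specimen in the frame of fixture below 0.016 m and angle between specimen's own z axis and vertical below 0.1 rad and linear speed of specimen below 0.01 m/s and velocity of joint pin below 0.005 m/s); the robot touches nothing.
It fails at once if the knob is gripped or forced (over 35 N between fingers and knob) (contact force between the fingers and knob above 35 N).
It fails at once if the cube is touched by the robot (contact force between any of the fingers, the arm and specimen above 0.5 N).
It fails at once if the cube is lifted or tipped (z of specimen in the frame of fixture above 0.025 m or angle between specimen's own z axis and vertical above 0.3 rad).
It fails at once if a bystander is moved by more than 15 mm (distance of any of sample_tin, weighing_bottle, stopwatch from where it was at the start of the episode above 0.015 m).
It also fails if it takes over 40 s, if anything falls off the work surface, if the arm or the gripper's body presses on something with over 40 N, if the wrist force passes 120 N, or if a joint passes its speed limit or range.

### The arm

A 6-joint arm with a two-finger parallel gripper is mounted at the origin on a cart in front of the work surface, level with it; the furniture and walls round the work are solid. World frame = base frame: x ahead of the robot, y to its left, z up, the work surface at z = 0. Lengths are in m, angles in degrees, forces in N, time in s.
With the tool pointing down it reaches from about 0.25 to 0.725 m from the base axis. Payload 9.7 kg.
Tool frame: the origin (TCP) lies at the very end of the fingers, on their centre line; the grasp point (between the pads) lies 19 mm behind it; y points along the fingers, x is the direction in which the jaws open and shut, and the axes are right-handed (so a half turn about y gives the same grasp; the last joint's range is limited). The gripper opens to 85 mm and grips with 20 to 120 N. Pads are 22 mm wide; open, the fingers measure 114 mm over their backs; the gripper's body (76 mm by 85 mm) begins 54 mm behind the grasp point. The pads swing forward as they close: fully open they stand 13 mm farther back than shut.
Start: joints at [0, 4.979, 10.078, 95.1, 0, 90], TCP at [0.55, -0, 0.231] pointing down, gripper open.
Joint ranges: [-179.16, 179.16], [-48.56, 103.87], [-65.8, 70.77], [-126.05, 130.52], [-82.76, 87.17], [-180, 180]. Speed limits (degrees/s): [127.2, 127.2, 147.25, 180, 180, 180].

### API

Orientations are given as [roll, pitch, yaw] about the fixed x, y, z axes, in that order (R = Rz(yaw) Ry(pitch) Rx(roll)).
In Python, from workcell import bot gives the robot as it stands.
- The arm moves only by the shell command python3 -m jog 'ROWS' [FORCE]. ROWS is JSON, a list of rows, each an object with "rotation": the turn, a rotation vector about the world's x, y, z in degrees, a list of three; "travel": the shift along the world's x, y, z in mm, a list of three; "jaw": the gripper command: -1 is shut, 1 is fully open, values between are in proportion. In form: [{"rotation": [rx, ry, rz], "travel": [x, y, z], "jaw": jaw}, ...]. A call has 1 to 8 rows; each row shifts and turns the commanded pose from where the row before left it; what a row does not reach is not made up. A row lasts 1/8 s, in which the tool goes at most 62.5 mm and 10.7 degrees, less where a joint would pass 70% of its speed; a pose out of reach is approached as far as the arm can. A call with a gripper value outside its range is refused whole. The fingers move at their own pace and stop on an object; FORCE is the grip in N (left out, the last holds). Time passes only in rows, so rows that do not move let the fingers close. It gives the time, the measured TCP pose, the force and the opening at its end, in the units of the state.
- bot.get_obs(): the state, without advancing time (a new reading comes with each control period).
- bot.camera(name): name is "scene" or "side" or "wrist"; returns the picture (384x512x3 uint8, red, green, blue); there is no depth.
- bot.camera_params(name): a dict with "K" (3x3 intrinsics, pixels), "dist_coeffs" ([k1, k2, p1, p2, k3] as OpenCV has them; the pictures are not rectified), "view" (4x4, takes a point from world to camera coordinates). Camera axes: x right, y up, looking along -z (the intrinsics and any distortion apply to the point x, -y, -z); pixel columns grow to the right and rows downward; lengths in m; the calibration is good to about 2 mm. A picture is of the moment at which its call begins: read the wrist's pose just before it. camera_params takes no time and is no camera call; for the wrist camera it gives the pose at the moment of the call.
- bot.job_done(): hands the job in, once; it reports no verdict.
Trained networks look in the newest picture that a camera, given by its name, has taken for a name from the list of things; names that differ only in an ending like _2 or _b are one class to them, and where a whole thing is asked for, a point or a joint stands for the part that bears it (a point fixed in the world has none). Each returns a list of dicts, best first, with "score" (0 to 1); they miss things now and then, are a little off and sometimes report something else, mostly with a low value. They report only what shows in the picture. A call takes as long as a camera call. They do not tell look-alikes from the thing itself.
- bot.recognise(camera, thing): "xy" ([column, row] in pixels, amid what is visible of it).
- bot.trace(camera, thing): "mask" (384x512 bool, what is visible of it) and "xy" ([column, row] in pixels, amid what is visible of it).
The state is a dict: "time": time; "q": joint angles; "qd": joint speeds; "joint_efforts": joint torques, N m; "ee_pos": TCP position; "tcp_rot": TCP orientation; "wrist_force": force on the tool from outside, world axes, zero at the start; "torque": the same for the moment, N m; "opening": finger opening in m.
Only numpy, scipy, OpenCV 4.12 (cv2) and the standard library are available. Lean on these libraries where they do the work, as an engineer would, in place of code of your own. Each camera call takes 0.05 s, during which the arm holds its last target.

## Working session

There is one attempt and no reset: what is moved stays moved. The work goes in short steps, Python scripts to look and compute and a shell command to move; the robot and the scene stay as the last step left them, time stands still between calls to the robot, and variables do not carry over. Pictures are saved under pics/ and viewed, and the job is handed in when it is done.

```bash
mkdir -p pics
python3 - <<'E'
from workcell import bot
import cv2
o=bot.get_obs();print(o)
for c in ["scene","side"]:
    im=bot.camera(c);cv2.imwrite(f"pics/{c}0.png",im[:,:,::-1])
    p=bot.camera_params(c);print(c,p)
    for t in ["knob","fixture","specimen","corner","slot_end","stop_face","sample_tin","weighing_bottle","stopwatch"]:
        print(t,[(round(r['score'],2),[round(float(v),1) for v in r['xy']]) for r in bot.recognise(c,t)][:4])
E
```

```text
{'time': 0.0, 'q': array([ 7.23849074e-04,  5.00878095e+00,  1.00343729e+01,  9.51017154e+01,
       -2.30896845e-05,  9.00004070e+01]), 'qd': array([-0.07474475, -0.02878763,  0.11539186, -0.1020222 , -0.00751077,
        0.03634378]), 'joint_efforts': array([ 7.68234549e-04, -5.20392072e+01,  4.64802504e+01,  1.63646933e-02,
        2.23589603e-05, -6.77332673e-05]), 'ee_pos': array([5.49751072e-01, 6.83045500e-06, 2.30604617e-01]), 'tcp_rot': array([-9.00000236e+01,  7.61234088e-02,  3.16850987e-04]), 'wrist_force': array([ 0.03506769, -0.33200995, -0.52151275]), 'torque': array([ 0.00717779, -0.01841662, -0.02759616]), 'opening': 0.08570400104247611}
scene {'K': array([[408.91877561,   0.        , 258.81701807],
       [  0.        , 408.91877561, 198.44511521],
       [  0.        ,   0.        ,   1.        ]]), 'dist_coeffs': array([-0.10252701,  0.        ,  0.        ,  0.        ,  0.        ]), 'view': array([[ 0.87474499, -0.48424569,  0.01809162, -0.52775776],
       [ 0.35521171,  0.66615759,  0.65578861, -0.21207618],
       [-0.32961468, -0.56722145,  0.75472776, -0.8
[... 645 characters left out ...]
 0.        ,  0.        ,  0.        ]), 'view': array([[ 0.83965354, -0.54304341,  0.00926233, -0.50369211],
       [ 0.19770189,  0.32148158,  0.92604728, -0.155715  ],
       [-0.50586154, -0.77572769,  0.37729385, -1.08070087],
       [ 0.        ,  0.        ,  0.        ,  1.        ]])}
knob [(0.46, [238.1, 188.3])]
fixture [(0.91, [248.1, 197.9])]
specimen [(0.87, [292.7, 215.4]), (0.78, [209.8, 183.0]), (0.66, [264.6, 181.5])]
corner [(0.95, [247.6, 200.0])]
slot_end [(0.73, [250.2, 199.6])]
stop_face [(0.79, [249.5, 196.7])]
sample_tin [(0.76, [294.4, 251.8])]
weighing_bottle [(0.74, [176.6, 167.3])]
stopwatch [(0.66, [249.5, 199.0]), (0.64, [217.5, 167.1]), (0.44, [238.5, 189.0])]
```

View pics/scene0.png

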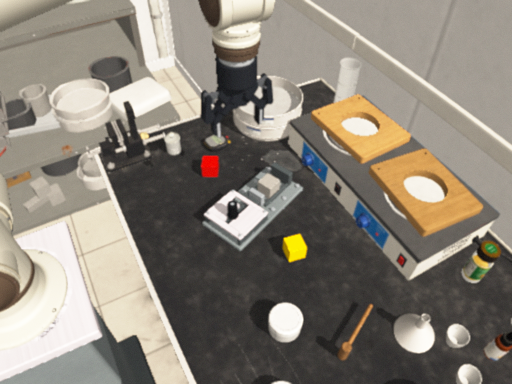

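View pics/side0.png

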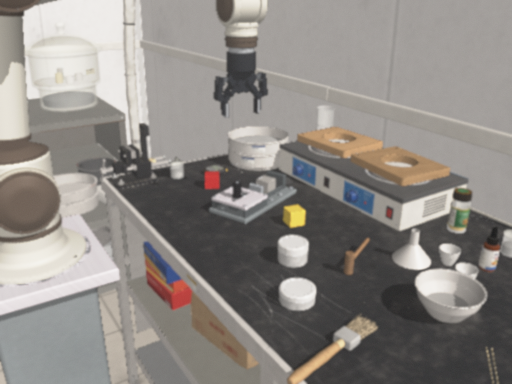

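Run:
```python
from workcell import bot
import cv2
print(bot.camera_params("wrist"))
im=bot.camera("wrist");cv2.imwrite("pics/wrist0.png",im[:,:,::-1])
for t in ["knob","fixture","specimen"]:
    print(t,[(round(r['score'],2),[round(float(v),1) for v in r['xy']]) for r in bot.recognise("wrist",t)][:4])
```

```text
{'K': array([[275.04766113,   0.        , 257.76769595],
       [  0.        , 275.04766113, 189.6552528 ],
       [  0.        ,   0.        ,   1.        ]]), 'dist_coeffs': array([-0.04149817,  0.        ,  0.        ,  0.        ,  0.        ]), 'view': array([[ 9.99999751e-01, -5.32348377e-04,  4.63092329e-04,
        -5.50495099e-01],
       [ 6.48382246e-04,  9.52181329e-01, -3.05532808e-01,
         4.00756702e-02],
       [-2.78297975e-04,  3.05533032e-01,  9.52181437e-01,
        -3.78925992e-01],
       [ 0.00000000e+00,  0.00000000e+00,  0.00000000e+00,
         1.00000000e+00]])}
knob [(0.83, [220.1, 210.5]), (0.21, [268.9, 178.9])]
fixture [(0.9, [272.6, 177.4])]
specimen [(0.97, [243.0, 46.6]), (0.77, [289.4, 281.7]), (0.67, [317.1, 169.6])]
```

View pics/wrist0.png

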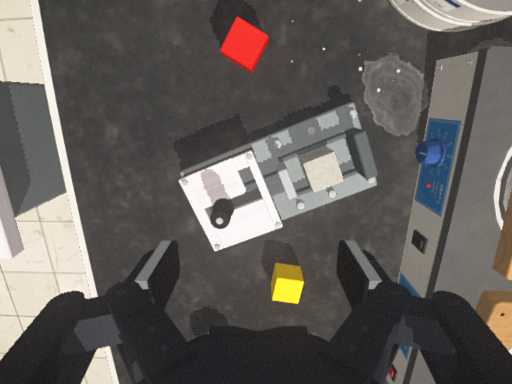

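The wrist view shows the fixture, with the knob at (220,211), the grey cube at (322,170), and red and yellow look-alikes. I'll zoom in for corner points.

Run:
```python
import cv2
im=cv2.imread("pics/wrist0.png")[90:260,160:390]
cv2.imwrite("pics/wz.png",cv2.resize(im,None,fx=3.4,fy=3.4,interpolation=cv2.INTER_CUBIC))
```

```text
(no output)
```

View pics/wz.png

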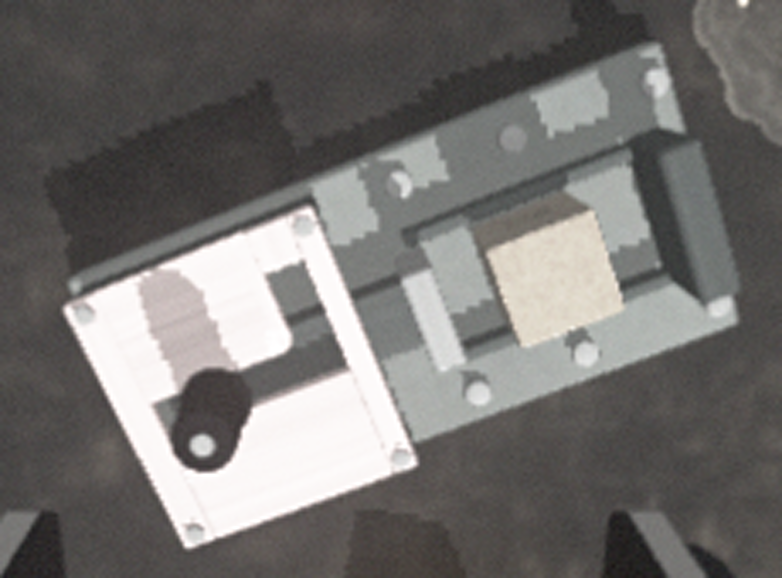

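```bash
cat > h.py <<'E'
import numpy as np,cv2
from scipy.optimize import least_squares
def proj(p,P):
    P=np.atleast_2d(P);V=p['view'];c=(V[:3,:3]@P.T).T+V[:3,3]
    c=c*[1,-1,-1]
    return cv2.projectPoints(c.reshape(-1,1,3),np.zeros(3),np.zeros(3),p['K'],p['dist_coeffs'])[0].reshape(-1,2)
def fx(s,P):
    P=np.atleast_2d(P);x,y,a=s;c,d=np.cos(a),np.sin(a)
    return np.c_[x+c*P[:,0]-d*P[:,1],y+d*P[:,0]+c*P[:,1],P[:,2]]
def onplane(p,uv,z):
    n=cv2.undistortPoints(np.array([[uv]],float),p['K'],p['dist_coeffs'])[0,0]
    V=p['view'];R=V[:3,:3];C=-R.T@V[:3,3];d=R.T@np.array([n[0],-n[1],-1])
    return C+d*(z-C[2])/d[2]
E
python3 - <<'E'
from h import *
from workcell import bot
p=bot.camera_params("wrist")
z=np.array([[65,308],[312,205],[415,465],[190,548],[660,43],[737,322]])
uv=(z+.5)/3.4-.5+[160,90]
P=np.array([[-112,55,42],[-12,55,42],[-12,-55,42],[-112,-55,42],[130,60,12],[130,-60,12]])/1e3
r=least_squares(lambda s:(proj(p,fx(s,P))-uv).ravel(),[.55,.1,.35])
s=r.x;print(s[:2],np.degrees(s[2]),r.fun.reshape(-1,2).round(1))
k=onplane(p,(np.array([203,445])+.5)/3.4-.5+[160,90],.084);print("knob",k)
def inv(s,w):
    c,d=np.cos(s[2]),np.sin(s[2]);return np.array([c*(w[0]-s[0])+d*(w[1]-s[1]),-d*(w[0]-s[0])+c*(w[1]-s[1])])
print("knob fix",inv(s,k)*1e3)
# cube top
q=[onplane(p,(np.array(t)+.5)/3.4-.5+[160,90],.052) for t in [(486,250),(590,208),(625,304),(523,348)]]
print("cube",inv(s,np.mean(q,0))*1e3)
np.save("s.npy",s)
print("corner,end",fx(s,np.array([[-30,0,44],[-30,30,44]])/1e3))
for c in ["scene","side"]:
    pc=bot.camera_params(c)
    im=cv2.imread(f"pics/{c}0.png")
    for u in proj(pc,np.vstack([fx(s,P),[k]])): cv2.circle(im,tuple(int(v*8) for v in u),8,(0,0,255),-1,shift=3)
    cv2.imwrite(f"pics/{c}0o.png",cv2.resize(im[130:270,170:330],None,fx=4,fy=4))
tr={}
for t in ["sample_tin","weighing_bottle","stopwatch"]:
    print(t,onplane(bot.camera_params("scene"),{"sample_tin":(285,319),"weighing_bottle":(172,141),"stopwatch":(215,143)}[t],.02))
E
```

```text
[ 0.57405286 -0.02530785] 21.938720571381886 [[-1.3 -0.3]
 [-0.3  0.2]
 [ 1.   0.5]
 [-1.4  0.9]
 [ 0.5 -1.4]
 [ 1.7  0.9]]
knob [ 0.50634839 -0.05268288  0.084     ]
knob fix [-73.02929629  -0.09725548]
cube [59.59244259  0.15129322]
corner,end [[ 0.54622534 -0.03651629  0.044     ]
 [ 0.5350169  -0.00868877  0.044     ]]
sample_tin [ 0.48598036 -0.31807351  0.02      ]
weighing_bottle [0.48149296 0.28404759 0.02      ]
stopwatch [0.58450816 0.21926077 0.02      ]
```

View pics/scene0o.png

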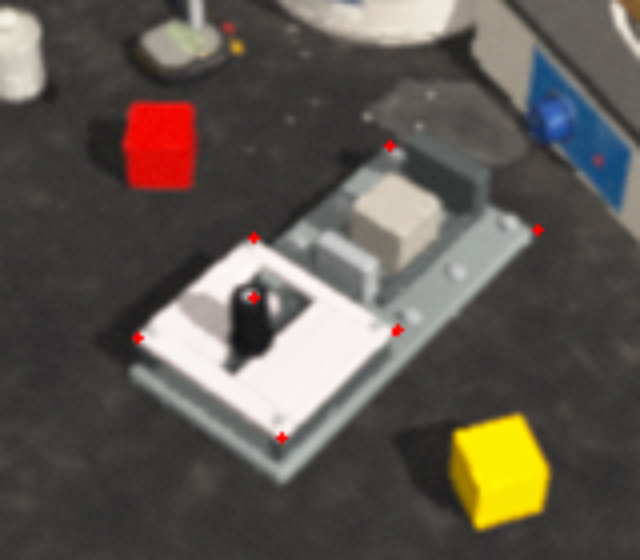

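Fixture at (0.574, -0.025) with yaw 21.9°, and ram travel at about 17 mm. I'll shut the gripper, turn it 22°, move behind the knob, and then lower.

```bash
python3 -m jog '[{"rotation":[0,0,7.3],"travel":[-31,-24,0],"jaw":-1},{"rotation":[0,0,7.3],"travel":[-31,-24,0],"jaw":-1},{"rotation":[0,0,7.3],"travel":[-30,-24,0],"jaw":-1},{"rotation":[0,0,0],"travel":[0,0,-40],"jaw":-1},{"rotation":[0,0,0],"travel":[0,0,-40],"jaw":-1},{"rotation":[0,0,0],"travel":[0,0,0],"jaw":-1},{"rotation":[0,0,0],"travel":[0,0,0],"jaw":-1}]' 30
python3 - <<'E'
from workcell import bot
import cv2
for c in ["wrist","side"]:
    im=bot.camera(c);cv2.imwrite(f"pics/{c}1.png",im[:,:,::-1])
E
```

```text
time: 2.08
ee_pos: [0.4585, -0.072, 0.1529]
tcp_rot: [-90.0, -0.1, 21.9]
wrist_force: [0.6, 0.3, 0.0]
opening: 0.0001
```

View pics/wrist1.png

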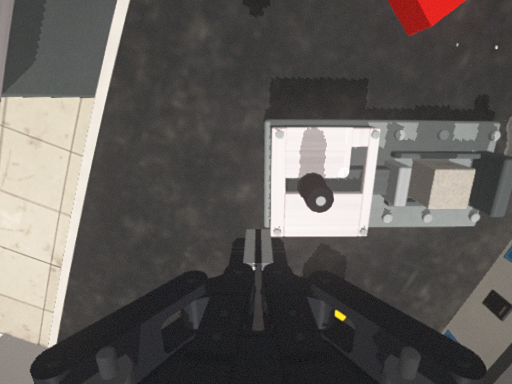

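The wrist view is now square to the fixture, with the knob top at (320,201) and the shut fingertips behind the plate. I'll check the knob again and lower.

```bash
python3 - <<'E'
from h import *
from workcell import bot
p=bot.camera_params("wrist");print(onplane(p,(320,201),.084))
s=np.load("s.npy")
for u in [(272,127),(376,128),(368,236),(275,236)]:
    w=onplane(p,u,.042);c,d=np.cos(s[2]),np.sin(s[2]);print(c*(w[0]-s[0])+d*(w[1]-s[1]),-d*(w[0]-s[0])+c*(w[1]-s[1]))
E
python3 -m jog '[{"rotation":[0,0,0],"travel":[0,0,-35],"jaw":-1},{"rotation":[0,0,0],"travel":[0,0,-35],"jaw":-1},{"rotation":[0,0,0],"travel":[0,0,-25],"jaw":-1},{"rotation":[0,0,0],"travel":[0,0,0],"jaw":-1}]'
```

```text
[ 0.5065894  -0.05341016  0.084     ]
-0.1110733287928822 0.054876818651588714
-0.016171576779347725 0.054294840670203785
-0.010208565143770236 -0.05504117672976903
-0.10638413248904643 -0.05444990267163464
time: 2.68
ee_pos: [0.4576, -0.0719, 0.056]
tcp_rot: [-90.0, 0.1, 21.9]
wrist_force: [-0.1, 0.3, 1.3]
opening: -0.0001
```

```bash
for i in 1 2 3; do :; done; python3 -m jog '[{"rotation":[0,0,0],"travel":[5.6,2.2,0],"jaw":-1},{"rotation":[0,0,0],"travel":[5.6,2.2,0],"jaw":-1},{"rotation":[0,0,0],"travel":[5.6,2.2,0],"jaw":-1},{"rotation":[0,0,0],"travel":[4.6,1.9,0],"jaw":-1},{"rotation":[0,0,0],"travel":[4.6,1.9,0],"jaw":-1},{"rotation":[0,0,0],"travel":[4.6,1.9,0],"jaw":-1}]'
python3 - <<'E'
from workcell import bot
import cv2
im=bot.camera("wrist");cv2.imwrite("pics/wrist2.png",im[:,:,::-1])
print(bot.get_obs()['wrist_force'])
E
```

```text
time: 3.42
ee_pos: [0.4887, -0.0597, 0.0563]
tcp_rot: [-90.0, 0.0, 21.9]
wrist_force: [-1.5, -1.2, 2.0]
opening: -0.0005
[-0.85655386  0.14291329  0.50659215]
```

View pics/wrist2.png

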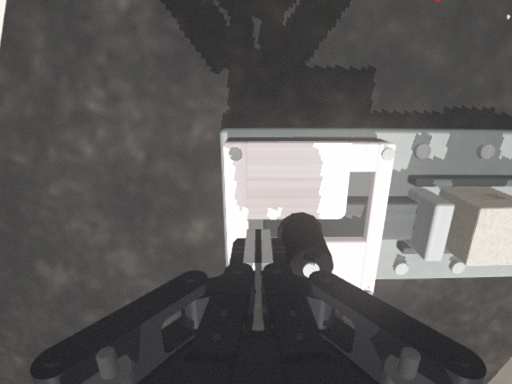

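```bash
python3 -m jog '[{"rotation":[0,0,0],"travel":[3.7,1.5,0],"jaw":-1},{"rotation":[0,0,0],"travel":[3.7,1.5,0],"jaw":-1},{"rotation":[0,0,0],"travel":[3.7,1.5,0],"jaw":-1},{"rotation":[0,0,0],"travel":[3.7,1.5,0],"jaw":-1},{"rotation":[0,0,0],"travel":[3.7,1.5,0],"jaw":-1}]'
python3 - <<'E'
from workcell import bot
import cv2
im=bot.camera("wrist");cv2.imwrite("pics/wrist3.png",im[:,:,::-1])
print(bot.get_obs()['wrist_force'],bot.get_obs()['ee_pos'])
E
```

```text
time: 4.1
ee_pos: [0.5072, -0.0521, 0.0562]
tcp_rot: [-90.0, 0.0, 21.9]
wrist_force: [-3.0, -1.3, 0.5]
opening: 0.0
[-1.90729138 -0.57826298  0.85028914] [ 0.50769738 -0.05196577  0.0562651 ]
```

View pics/wrist3.png

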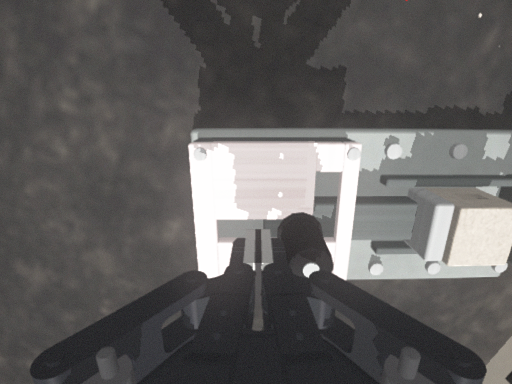

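The knob now moves with the fingers, staying at (311,270), and the jaw is at the cube. I'll work out how far is left.

```bash
cat >> h.py <<'E'
def inv(s,w):
    c,d=np.cos(s[2]),np.sin(s[2]);return np.array([c*(w[0]-s[0])+d*(w[1]-s[1]),-d*(w[0]-s[0])+c*(w[1]-s[1])])*1e3
E
python3 - <<'E'
from h import *
from workcell import bot
s=np.load("s.npy");p=bot.camera_params("wrist")
print("knob",inv(s,onplane(p,(311,270),.084)),"tcp",inv(s,bot.get_obs()['ee_pos']))
E
```

```text
knob [-45.77050475  -0.27827009] tcp [-7.15100795e+01  6.39245310e-02]
```

```bash
python3 -m jog '[{"rotation":[0,0,0],"travel":[2.8,1.1,0],"jaw":-1},{"rotation":[0,0,0],"travel":[2.8,1.1,0],"jaw":-1},{"rotation":[0,0,0],"travel":[2.8,1.1,0],"jaw":-1},{"rotation":[0,0,0],"travel":[1.9,0.8,0],"jaw":-1},{"rotation":[0,0,0],"travel":[0.9,0.4,0],"jaw":-1},{"rotation":[0,0,0],"travel":[0,0,0],"jaw":-1}]'
```

```text
time: 4.9
ee_pos: [0.5184, -0.0476, 0.0562]
tcp_rot: [-90.0, -0.0, 21.9]
wrist_force: [-2.3, -0.4, 0.5]
opening: 0.0
```

```bash
python3 -m jog '[{"rotation":[0,0,0],"travel":[0.9,0.4,0],"jaw":-1},{"rotation":[0,0,0],"travel":[0.9,0.4,0],"jaw":-1}]'
```

```text
time: 5.15
ee_pos: [0.5201, -0.0469, 0.0563]
tcp_rot: [-90.0, 0.0, 21.9]
wrist_force: [-2.4, -2.0, -0.1]
opening: 0.0
```

```bash
python3 -m jog '[{"rotation":[0,0,0],"travel":[0.9,0.4,0],"jaw":-1},{"rotation":[0,0,0],"travel":[0,0,0],"jaw":-1}]'
```

```text
time: 5.4
ee_pos: [0.5211, -0.0465, 0.0563]
tcp_rot: [-90.0, -0.0, 21.9]
wrist_force: [-1.6, -1.9, 0.1]
opening: -0.0001
```

```bash
python3 -m jog '[{"rotation":[0,0,0],"travel":[0.5,0.2,0],"jaw":-1},{"rotation":[0,0,0],"travel":[0,0,0],"jaw":-1}]'
```

```text
time: 5.65
ee_pos: [0.5215, -0.0463, 0.0563]
tcp_rot: [-90.0, -0.0, 21.9]
wrist_force: [-2.7, -0.4, -0.8]
opening: 0.0
```

```bash
python3 -m jog '[{"rotation":[0,0,0],"travel":[0.5,0.2,0],"jaw":-1},{"rotation":[0,0,0],"travel":[0,0,0],"jaw":-1}]'
```

```text
time: 5.9
ee_pos: [0.522, -0.0461, 0.0563]
tcp_rot: [-90.0, -0.0, 21.9]
wrist_force: [-3.0, -1.3, 0.7]
opening: 0.0001
```

```bash
python3 -m jog '[{"rotation":[0,0,0],"travel":[0.5,0.2,0],"jaw":-1},{"rotation":[0,0,0],"travel":[0,0,0],"jaw":-1}]'
```

```text
time: 6.15
ee_pos: [0.5224, -0.0459, 0.0563]
tcp_rot: [-90.0, 0.0, 21.9]
wrist_force: [-3.7, -1.6, 0.2]
opening: 0.0003
```

```bash
python3 -m jog '[{"rotation":[0,0,0],"travel":[0.5,0.2,0],"jaw":-1},{"rotation":[0,0,0],"travel":[0,0,0],"jaw":-1}]'
```

```text
time: 6.4
ee_pos: [0.5225, -0.0459, 0.0563]
tcp_rot: [-90.0, 0.1, 21.9]
wrist_force: [-5.1, -3.8, 1.6]
opening: 0.0
```

```bash
python3 -m jog '[{"rotation":[0,0,0],"travel":[0.5,0.2,0],"jaw":-1},{"rotation":[0,0,0],"travel":[0,0,0],"jaw":-1}]'
```

```text
time: 6.65
ee_pos: [0.5227, -0.0458, 0.0563]
tcp_rot: [-90.0, 0.1, 21.9]
wrist_force: [-8.8, -5.3, 4.0]
opening: -0.0
```

The end stop is reached at about 10 N. Next I'll back off, go round to the knob's -y side, and look.

```bash
python3 -m jog '[{"rotation":[0,0,0],"travel":[-9.3,-3.7,0],"jaw":-1},{"rotation":[0,0,0],"travel":[-9.3,-3.7,0],"jaw":-1},{"rotation":[0,0,0],"travel":[9.3,-23.2,0],"jaw":-1},{"rotation":[0,0,0],"travel":[9.3,-23.2,0],"jaw":-1},{"rotation":[0,0,0],"travel":[13.5,5.5,0],"jaw":-1},{"rotation":[0,0,0],"travel":[13.5,5.5,0],"jaw":-1},{"rotation":[0,0,0],"travel":[13.5,5.5,0],"jaw":-1},{"rotation":[0,0,0],"travel":[0,0,0],"jaw":-1}]'
python3 - <<'E'
from h import *
from workcell import bot
s=np.load("s.npy")
print("tcp",inv(s,bot.get_obs()['ee_pos']))
for c in ["wrist","scene"]:
    im=bot.camera(c);cv2.imwrite(f"pics/{c}4.png",im[:,:,::-1])
im=cv2.imread("pics/scene4.png")[130:270,170:330];cv2.imwrite("pics/scene4z.png",cv2.resize(im,None,fx=4,fy=4,interpolation=2))
E
```

```text
time: 7.65
ee_pos: [0.5648, -0.0817, 0.056]
tcp_rot: [-90.0, 0.0, 22.0]
wrist_force: [-0.1, -1.5, -0.0]
opening: 0.0003
tcp [-29.6852034  -48.85060982]
```

View pics/wrist4.png

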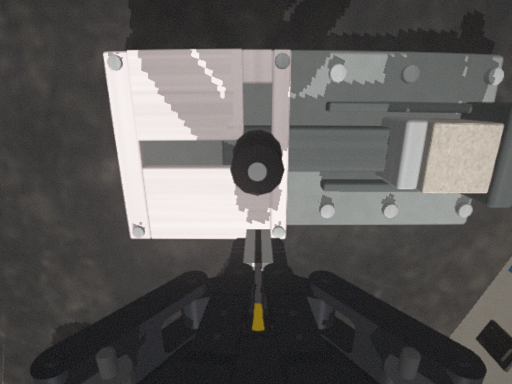

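View pics/scene4z.png

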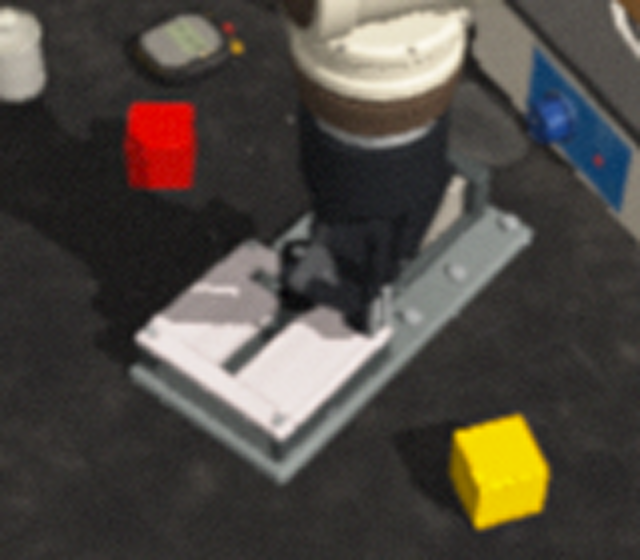

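The knob (257,170) stands in line with the short leg, the cube is at the stop block, and the fingers are square behind the knob. I'll push along +y.

```bash
python3 -m jog '[{"rotation":[0,0,0],"travel":[-2.2,5.6,0],"jaw":-1},{"rotation":[0,0,0],"travel":[-2.2,5.6,0],"jaw":-1},{"rotation":[0,0,0],"travel":[-1.9,4.6,0],"jaw":-1},{"rotation":[0,0,0],"travel":[-1.5,3.7,0],"jaw":-1},{"rotation":[0,0,0],"travel":[-1.5,3.7,0],"jaw":-1},{"rotation":[0,0,0],"travel":[-1.5,3.7,0],"jaw":-1},{"rotation":[0,0,0],"travel":[-1.5,3.7,0],"jaw":-1}]'
```

```text
time: 8.62
ee_pos: [0.5517, -0.0522, 0.0563]
tcp_rot: [-90.0, -0.0, 21.9]
wrist_force: [1.0, -1.8, -0.5]
opening: -0.0
```

```bash
python3 -m jog '[{"rotation":[0,0,0],"travel":[-1.5,3.7,0],"jaw":-1},{"rotation":[0,0,0],"travel":[-1.5,3.7,0],"jaw":-1}]'
python3 - <<'E'
from h import *
from workcell import bot
s=np.load("s.npy")
print("tcp",inv(s,bot.get_obs()['ee_pos']))
im=bot.camera("wrist");cv2.imwrite("pics/wrist5.png",im[:,:,::-1])
E
```

```text
time: 8.88
ee_pos: [0.5487, -0.0447, 0.0563]
tcp_rot: [-90.0, -0.0, 21.9]
wrist_force: [-0.0, -2.5, -0.2]
opening: -0.0001
tcp [-30.78004033  -8.47470945]
```

View pics/wrist5.png

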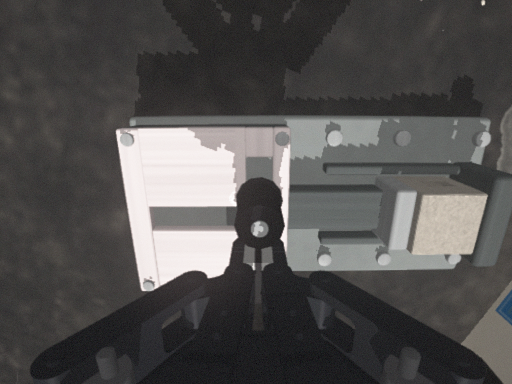

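```bash
python3 -m jog '[{"rotation":[0,0,0],"travel":[-1.4,3.7,0],"jaw":-1},{"rotation":[0,0,0],"travel":[-1.4,3.7,0],"jaw":-1},{"rotation":[0,0,0],"travel":[-1.1,2.8,0],"jaw":-1},{"rotation":[0,0,0],"travel":[0,0,0],"jaw":-1}]'
python3 - <<'E'
from h import *
from workcell import bot
s=np.load("s.npy")
print("tcp",inv(s,bot.get_obs()['ee_pos']))
E
```

```text
time: 9.43
ee_pos: [0.5447, -0.0342, 0.0563]
tcp_rot: [-90.0, -0.0, 21.9]
wrist_force: [-0.6, 1.0, 0.8]
opening: -0.0001
tcp [-30.56725151   2.75182164]
```

```bash
python3 -m jog '[{"rotation":[0,0,0],"travel":[-0.4,0.9,0],"jaw":-1},{"rotation":[0,0,0],"travel":[-0.4,0.9,0],"jaw":-1}]'
```

```text
time: 9.68
ee_pos: [0.5441, -0.0328, 0.0563]
tcp_rot: [-90.0, -0.0, 21.9]
wrist_force: [0.6, -2.1, -0.1]
opening: -0.0
```

```bash
python3 -m jog '[{"rotation":[0,0,0],"travel":[-0.4,0.9,0],"jaw":-1},{"rotation":[0,0,0],"travel":[0,0,0],"jaw":-1}]'
```

```text
time: 9.93
ee_pos: [0.5437, -0.0318, 0.0563]
tcp_rot: [-90.0, -0.0, 21.9]
wrist_force: [1.5, -1.5, -1.7]
opening: 0.0002
```

```bash
python3 -m jog '[{"rotation":[0,0,0],"travel":[-0.4,0.9,0],"jaw":-1},{"rotation":[0,0,0],"travel":[0,0,0],"jaw":-1}]'
```

```text
time: 10.18
ee_pos: [0.5432, -0.0309, 0.0563]
tcp_rot: [-90.0, -0.0, 21.9]
wrist_force: [1.5, -2.2, -0.7]
opening: -0.0
```

```bash
python3 -m jog '[{"rotation":[0,0,0],"travel":[-0.3,0.6,0],"jaw":-1},{"rotation":[0,0,0],"travel":[0,0,0],"jaw":-1}]'
```

```text
time: 10.42
ee_pos: [0.5429, -0.0303, 0.0563]
tcp_rot: [-90.0, -0.0, 21.9]
wrist_force: [1.8, -0.6, -1.2]
opening: -0.0003
```

```bash
python3 -m jog '[{"rotation":[0,0,0],"travel":[-0.2,0.6,0],"jaw":-1},{"rotation":[0,0,0],"travel":[0,0,0],"jaw":-1}]'
```

```text
time: 10.68
ee_pos: [0.5427, -0.0297, 0.0563]
tcp_rot: [-90.0, -0.0, 21.9]
wrist_force: [1.9, -2.1, -0.1]
opening: 0.0
```

```bash
python3 -m jog '[{"rotation":[0,0,0],"travel":[-0.2,0.6,0],"jaw":-1},{"rotation":[0,0,0],"travel":[0,0,0],"jaw":-1}]'
```

```text
time: 10.92
ee_pos: [0.5425, -0.0292, 0.0563]
tcp_rot: [-90.0, -0.0, 21.9]
wrist_force: [0.8, -1.6, 0.5]
opening: 0.0001
```

```bash
python3 -m jog '[{"rotation":[0,0,0],"travel":[-0.2,0.6,0],"jaw":-1},{"rotation":[0,0,0],"travel":[0,0,0],"jaw":-1}]'
```

```text
time: 11.18
ee_pos: [0.5424, -0.0291, 0.0564]
tcp_rot: [-90.1, 0.0, 21.9]
wrist_force: [2.3, -5.0, -0.5]
opening: -0.0
```

```bash
python3 -m jog '[{"rotation":[0,0,0],"travel":[-0.2,0.6,0],"jaw":-1},{"rotation":[0,0,0],"travel":[0,0,0],"jaw":-1}]'
python3 - <<'E'
from h import *
from workcell import bot
s=np.load("s.npy")
print("tcp",inv(s,bot.get_obs()['ee_pos']))
im=bot.camera("wrist");cv2.imwrite("pics/wrist6.png",im[:,:,::-1])
E
```

```text
time: 11.42
ee_pos: [0.5424, -0.029, 0.0564]
tcp_rot: [-90.1, 0.0, 21.9]
wrist_force: [3.3, -7.5, -1.7]
opening: 0.0
tcp [-30.70852097   8.42010734]
```

View pics/wrist6.png

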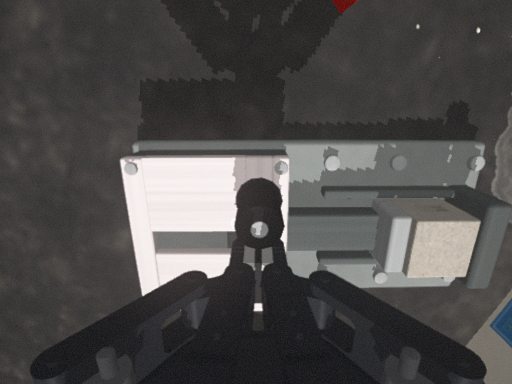

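The end stop is reached at about 8 N. Now I'll back off, lift clear, and verify.

```bash
python3 -m jog '[{"rotation":[0,0,0],"travel":[3.7,-9.3,0],"jaw":-1},{"rotation":[0,0,0],"travel":[5.6,-13.9,0],"jaw":-1},{"rotation":[0,0,0],"travel":[9.3,-23,0],"jaw":-1},{"rotation":[0,0,0],"travel":[0,0,40],"jaw":-1},{"rotation":[0,0,0],"travel":[0,0,50],"jaw":-1},{"rotation":[0,0,0],"travel":[0,0,50],"jaw":-1},{"rotation":[0,0,0],"travel":[0,0,0],"jaw":-1},{"rotation":[0,0,0],"travel":[0,0,0],"jaw":-1}]'
python3 - <<'E'
from h import *
from workcell import bot
p=bot.camera_params("wrist")
im=bot.camera("wrist");cv2.imwrite("pics/wrist7.png",im[:,:,::-1])
s=np.load("s.npy")
print([(r['score'],r['xy'],inv(s,onplane(p,r['xy'],.064))) for r in bot.recognise("wrist","knob")])
P=np.array([[-30,30,84],[65,-20,52],[105,-20,52],[65,20,52],[105,20,52]])/1e3
for u in proj(p,fx(s,P)): cv2.circle(im,tuple(int(v*8) for v in u),8,(255,0,0),-1,shift=3)
cv2.imwrite("pics/wrist7o.png",cv2.resize(im[:,:,::-1],None,fx=1.5,fy=1.5))
im=bot.camera("scene");cv2.imwrite("pics/scene7.png",im[:,:,::-1])
E
```

```text
time: 12.48
ee_pos: [0.5607, -0.0746, 0.1955]
tcp_rot: [-90.0, 0.0, 21.9]
wrist_force: [0.4, -0.8, -1.1]
opening: -0.0
[(0.81, [257.4, 103.8], array([-31.04491979,  34.66335427]))]
```

View pics/wrist7o.png

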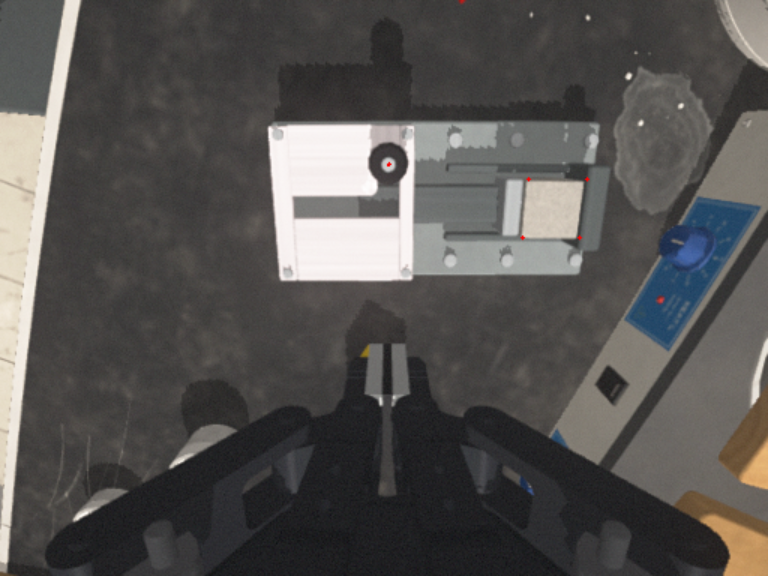

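View pics/scene7.png

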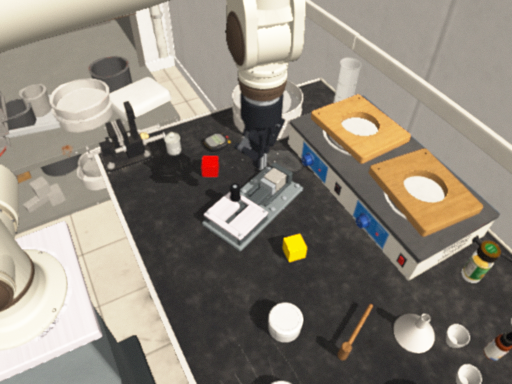

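The knob's top lies exactly on the projected slot end, the cube is at the stop block, and the bystanders haven't moved.

```bash
python3 -c "
from workcell import bot
print(bot.job_done())"
```

```text
the job is handed in; nothing more can be done
None
```

The mortar cube is clamped and the ram locked, and I have handed the job in. I used shut fingertips to push the knob along the long leg to the corner, then went round and pushed it to the end of the short leg. Both end stops showed up as a force rise, to about 10 N at the corner and about 8 N at the end. The whole thing took about 12.5 s.

**Last checks:**
- **Knob and cube:** in the wrist picture the knob's top sits on the projected slot end, and the cube's top matches its place against the stop block.
- **Bystanders:** in the scene picture the bystanders and the look-alikes look unmoved.
- **Robot:** it is clear of everything, with near-zero wrist force.

**One disagreement:** the recognition network put the knob at y of about 35 mm instead of 30 mm. I put this down to the height I assumed for its centre point; the picture overlay and the end-stop force both agree with 30 mm.

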